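# Stow a jar in the stay-lidded chest

### The job

Put the single jar that stands on the worktop to the right of the grey chest away in the chest: raise the lid by its pull tab until the folding stay on its right side locks and the lid stands open by itself, stand the jar upright on the chest's floor and let go of it. Then break the stay at its knee, by the roller, and lower the lid gently under control until it is fully shut, never letting it drop; leave the beaker and the timer where they are.

Things in the scene. Friction and masses are not known exactly. Their poses are not given: they have to be found in the camera images.
- chest: Grey steel chest, 170 deep (x) x 220 wide (y) x 116 mm high to the lid's underside, fixed to the worktop, open-topped under its lid, walls 5 mm, inner floor 9 mm above the worktop. Origin: centre of the underside; its front faces -x, its right side (with the stay) -y, z up
- lid (a joint): Angle of the flat lid (14 mm thick, 224 mm wide, 0.55 to 0.75 kg) about the hinge on the chest's back top edge: 0 shut, 1.36 at most, where the stay comes straight, 1.35 locked; even locked open it leans a little over the chest. Nothing slows its fall: let go with the stay not locked, it drops shut from below about 0.9 rad; higher up the stay's spring draws it open
- stay (a joint): Angle of the stay's lower link, turning up and back about stay_pivot: 0 lid shut (link points forward, 30 degrees down), 2.34 straight, 2.41 over centre on its stop = locked. A 0.17 Nm spring turns it to the lock, so it snaps over when the lid is fully raised and let go. To break it, move the knee forward (about 3 N); then the held roller carries the lid down, 1 rad of lid per 1.75 of link
- lid_hinge (a point): Middle of the lid's hinge line, on the chest's back top edge, 116 mm above the worktop; the line runs along the chest's y
- lid_tab (a point): Grip point of the dark pull tab in the middle of the lid's front edge: a flat tongue 45 mm long, 24 mm wide (y), 10 mm thick, straight out in the lid's plane. The point is 30 mm out from the lid's edge, 202 mm from the hinge line, 7 mm above the lid's underside. Pinched by its sides, it pivots between the fingers as the lid turns
- stay_pivot (a point): Point on the axis of the lower link's pivot, 55 mm in front of the hinge line and 30 mm below it, taken at the mid-length of the roller (31 mm out from the chest's right wall). The axis runs along the chest's y
- roller_mid (a point): Middle of the black free-spinning roller on the stay's knee: 18 mm thick, 34 mm long, axis along the chest's y, this point 29 mm outboard of the lid's right edge. Circles stay_pivot at radius 75 mm: 49 mm above the worktop with the lid shut, 157 mm locked, close beside the leaning lid, which is in a gripper's way from straight above: come in tilted, the hand leaning out to the right
- chest_floor (a point): Point on the chest's inner floor, 45 mm in front of its middle, clear of the leaning lid above: a good spot for the jar
- jar: Screw-capped jar, 52 mm across, 71 mm tall, 0.08 to 0.17 kg, the only jar in the front half of the worktop, to the right of the chest. Origin: centre of the underside, z up
- beaker: Bystander: small glass beaker, 54 mm across, 69 mm tall, right of the chest and behind the jar. Origin: centre of the underside
- timer: Bystander: flat timer with three keys, 62 x 68 x 18 mm, near the right edge of the worktop. Origin: centre of the underside
Not all that is in view belongs to the job. What is shaped like the jar but orange is not meant.

How it is judged (in metres and radians):
On the way, in this order (a step that is already met when the one before it is completed fails the run):
1. the lid stands open on the locked stay (stay past 2.37 rad), the fingers off it (value of joint stay above 2.37 rad and value of joint lid above 1.3 rad and contact force between each of the arm, the fingers and chest below 0.2 N), for 0.3 s.
2. the jar stands upright on the chest's floor, let go, with the lid still locked open (value of joint stay above 2.37 rad and z of jar in the frame of chest below 0.02 m and angle between jar's own z axis and vertical below 0.15 rad and x of jar in the frame of chest between -0.08 and 0.08 m and y of jar in the frame of chest between -0.105 and 0.105 m and contact force between the fingers and jar below 0.1 N), for 0.3 s.
At the end, for the whole second after the job is handed in: the lid is fully shut (within 0.03 rad), and the jar stands upright (within 0.15 rad) and at rest on the floor inside the chest (value of joint lid below 0.03 rad and angle between jar's own z axis and vertical below 0.15 rad and linear speed of jar below 0.02 m/s and z of jar in the frame of chest below 0.02 m and x of jar in the frame of chest between -0.08 and 0.08 m and y of jar in the frame of chest between -0.105 and 0.105 m); the robot touches nothing.
It fails at once if the lid dropped or slammed: falling faster than 2.5 rad/s (velocity of joint lid below -2.5 rad/s and value of joint lid below 1.25 rad).
It fails at once if the beaker shifted more than 40 mm or tipped (distance of beaker from where it was at the start of the episode above 0.04 m or angle between beaker's own z axis and vertical above 0.5 rad).
It fails at once if the timer shifted more than 40 mm (distance of timer from where it was at the start of the episode above 0.04 m).
It also fails if it takes over 72 s, if anything falls off the work surface, if the arm or the gripper's body presses on something with over 40 N, if the wrist force passes 120 N, or if a joint passes its speed limit or range.

### The arm

A 7-joint arm with a two-finger parallel gripper is mounted at the origin on a cart in front of the work surface, level with it; the furniture and walls round the work are solid. World frame = base frame: x ahead of the robot, y to its left, z up, the work surface at z = 0. Lengths are in mm, angles in rad, forces in N, time in s.
With the tool pointing down it reaches from about 400 to 900 mm from the base axis. Payload 5.6 kg.
Tool frame: the origin (TCP) lies midway between the tips of the shut fingers; the grasp point (between the pads) lies 19 mm behind it; z points along the fingers, y is the line along which they close (so a half turn about z gives the same grasp; the last joint's range is limited). The gripper opens to 92 mm and grips with 3 to 60 N. Pads are 20 mm wide; open, the fingers measure 128 mm over their backs; the gripper's body (75 mm by 189 mm) begins 69 mm behind the grasp point.
Start: joints at [-0.043, 0.468, -0.012, 1.603, 0.006, 1.071, -0.056], TCP at [650.007, -0.044, 214.592] pointing down, gripper open.
Joint ranges: [-2.53, 2.53], [-0.31, 2.02], [-1.57, 1.55], [0.28, 2.44], [-1.29, 4.43], [0.15, 1.84], [-2.92, 2.92]. Speed limits (rad/s): [2.57, 2.57, 3.14, 3.14, 3.14, 3.14, 3.14].

### API

Orientations are given as a rotation vector (axis times angle).
In Python, from cell import robot, grip, kin, viewer gives the robot as it stands. Calls block until the motion is done:
- robot.movep(position, orientation): joint-space move of the TCP to a pose.
- robot.servo_line(position, feed=150, rotation=None): straight line of the TCP; rotation=None keeps the orientation; feed is the mean speed in mm/s.
- robot.goto_joints(angles): joint-space move.
- grip(opening, newtons=None): opening from 0.0 (shut) to 1.0 (fully open); newtons is the grip in N (None keeps the last); returns when the fingers have stopped.
- robot.hold(seconds).
- kin.ik(position, orientation): joint angles nearest the present ones, or None.
- robot.observe(): the state.
- viewer.read_camera(name): name is "scene" or "side" or "wrist"; returns the picture (384x512x3 uint8, red, green, blue); there is no depth.
- viewer.camera_info(name): a dict with "camera_matrix" (3x3 intrinsics, pixels), "R" (3x3) and "t" (3): a world point X has camera coordinates R X + t. Camera axes: x right, y down, z forward; pixel columns grow to the right and rows downward; lengths in mm; the calibration is good to about 2 mm. A picture is of the moment at which its call begins: read the wrist's pose just before it. camera_info takes no time and is no camera call; for the wrist camera it gives the pose at the moment of the call.
A pose or a line that the arm cannot do raises robot.IKError and nothing moves.
- robot.job_done(): hands the job in; it is judged then, once.
Trained networks look in the newest picture that a camera, given by its name, has taken for a name from the list of things; names that differ only in an ending like _2 or _b are one class to them, and where a whole thing is asked for, a point or a joint stands for the part that bears it (a point fixed in the world has none). Each returns a list of dicts, best first, with "confidence" (0 to 1); they miss things now and then, are a little off and sometimes report something else, mostly with a low value. They report only what shows in the picture. A call takes as long as a camera call. They do not tell look-alikes from the thing itself.
- viewer.silhouettes(name, camera): "mask" (384x512 bool, what is visible of it).
- viewer.pinpoint(name, camera): "at" ([x, y, z] in mm, in the coordinates of the camera as it stood for that picture, good to about 4 mm: a listed point, or the origin of a listed thing).
The state is a dict: "t": time; "joints": joint angles; "joint_velocities": joint speeds; "joint_torque": joint torques, N m; "tcp_pos": TCP position; "tcp_rot": TCP orientation; "contact_force": force on the tool from outside, world axes, zero at the start; "wrist_torque": the same for the moment, N m; "grip_width": opening from 0.0 (shut) to 1.0 (fully open); "grip_force": force on a finger pad.
Only numpy, scipy, OpenCV 4.12 (cv2) and the standard library are available. Lean on these libraries where they do the work, as an engineer would, in place of code of your own. Each camera call takes 0.05 s, during which the arm holds its last target. There are 200 camera calls.

## Working session

There is one attempt and no reset: what is moved stays moved. The work goes in short steps, each a Python script; the robot and the scene stay as the last script left them, time stands still between calls to the robot, and variables do not carry over. Pictures are saved under pics/ and viewed, at most 10 in all, crops included, and the job is handed in when it is done.

```bash
ls; mkdir -p pics; cat > h.py <<'E'
from cell import robot, grip, kin, viewer
import numpy as np, cv2
from scipy.spatial.transform import Rotation as Rn
def find(name,cam,n=3):
    i=viewer.camera_info(cam); R=np.array(i["R"]);t=np.array(i["t"])
    out=[]
    for d in viewer.pinpoint(name,cam)[:n]:
        out.append((round(d["confidence"],2),np.round(R.T@(np.array(d["at"])-t),1)))
    return out
def snap(cam,fn=None):
    im=viewer.read_camera(cam)
    if fn: cv2.imwrite("pics/"+fn,cv2.cvtColor(np.asarray(im),cv2.COLOR_RGB2BGR))
    return im
E
python3 - <<'E'
from h import *
a=snap("scene");b=snap("side")
cv2.imwrite("pics/a.png",cv2.cvtColor(cv2.resize(np.vstack([a,b]),None,fx=.78,fy=.78),cv2.COLOR_RGB2BGR))
for c in("scene","side"):
  for n in("chest","lid_hinge","lid_tab","stay_pivot","roller_mid","chest_floor","jar","beaker","timer"):
    print(c,n,find(n,c))
o=robot.observe();print(o["t"],o["tcp_rot"],o["grip_width"])
E
```

```text
pics
scene chest [(0.56, array([605.1,  93.7,   0.7]))]
scene lid_hinge [(0.58, array([682.2, 105.8, 117.5]))]
scene lid_tab [(0.77, array([486.5,  80.2, 124.3]))]
scene stay_pivot [(0.91, array([636.6, -45.3,  85.3]))]
scene roller_mid [(0.43, array([576.7, -50.3,  51.1]))]
scene chest_floor [(0.98, array([556.9,  92.5,   8.1]))]
scene jar [(0.85, array([ 572.3, -290.6,    2.2])), (0.84, array([ 603.5, -199. ,    0.7]))]
scene beaker [(0.79, array([ 699.5, -175.8,    1.3])), (0.54, array([ 569.4, -290.4,   -0.6])), (0.5, array([686.3, 100.4, 116.8]))]
scene timer [(0.58, array([ 5.613e+02, -3.952e+02,  1.000e-01]))]
side chest [(0.62, array([597.1,  93.1,   2.4]))]
side lid_hinge [(0.92, array([688.7,  97.4, 119.7]))]
side lid_tab [(0.72, array([480. ,  84.6, 121.4]))]
side stay_pivot [(0.88, array([642.8, -48.7,  87.1]))]
side roller_mid [(0.59, array([ 564. , -393.9,   -2.6])), (0.56, array([581.6, -50.6,  51.6]))]
side chest_floor [(0.64, array([553.1,  85.8,   9.3]))]
side jar [(0.58, array([ 601.2, -194.3,    3.8])), (0.57, array([ 575.3, -295.7,   -3.3])), (0.37, array([600.5,  90.6,   1.7]))]
side beaker [(0.84, array([ 7.009e+02, -1.758e+02, -1.000e-01]))]
side timer [(0.68, array([ 561.9, -395. ,   -1.8]))]
1.0 [2.22143375e+00 2.22139271e+00 2.35550894e-05] 0.9954954974206452
```

View pics/a.png

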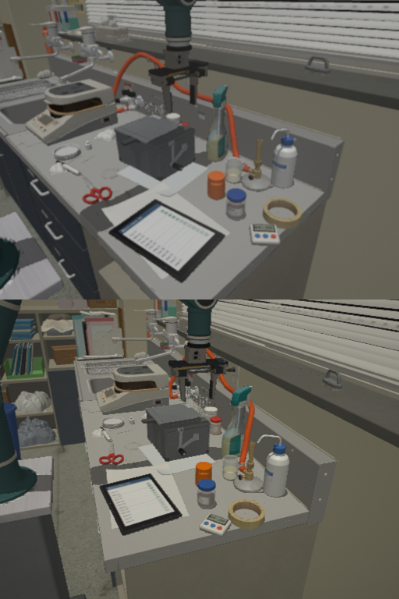

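```bash
cat >> h.py <<'E'
from scipy.optimize import least_squares
M={"chest":(0,0,0),"lid_hinge":(85,0,116),"lid_tab":(-117,0,123),"stay_pivot":(30,-141,86),"roller_mid":(-35,-141,48.5),"chest_floor":(-45,0,9)}
def fit(obs):
    f=lambda p:np.concatenate([Rn.from_euler('z',p[3]).apply(M[n])+p[:3]-x for n,x in obs])
    return least_squares(f,[600,93,0,.08],loss="soft_l1",f_scale=4)
def tool(zc,yc,yaw):
    z=np.array(zc,float);z/=np.linalg.norm(z);y=np.array(yc,float);y-=z*(y@z);y/=np.linalg.norm(y)
    return (Rn.from_euler('z',yaw)*Rn.from_matrix(np.c_[np.cross(y,z),y,z]))
E
python3 - <<'E'
from h import *
obs=[("chest",(605,93.7,.7)),("lid_hinge",(682.2,105.8,117.5)),("lid_tab",(486.5,80.2,124.3)),("stay_pivot",(636.6,-45.3,85.3)),("roller_mid",(576.7,-50.3,51.1)),("chest_floor",(556.9,92.5,8.1)),
("chest",(597.1,93.1,2.4)),("lid_hinge",(688.7,97.4,119.7)),("lid_tab",(480,84.6,121.4)),("stay_pivot",(642.8,-48.7,87.1)),("roller_mid",(581.6,-50.6,51.6)),("chest_floor",(553.1,85.8,9.3))]
r=fit(obs);p=r.x;print(p,np.round(r.fun.reshape(-1,3),1))
C=lambda q:Rn.from_euler('z',p[3]).apply(q)+p[:3]
for s in(1,-1):
  for lean in (0,.3,.5):
    T=tool((np.sin(lean),0,-np.cos(lean)),(0,s,0),p[3])
    for a in (0,.7,1.36):
      g=np.array([85-202*np.cos(a)+7*np.sin(a)*1,0,116+202*np.sin(a)+7*np.cos(a)])
      q=kin.ik(C(g)+19*T.as_matrix()[:,2],T.as_rotvec());print("tab",s,lean,a,None if q is None else np.round(q,2))
for s in(1,-1):
  for lean in (.5,.65):
    T=tool((0,np.sin(lean),-np.cos(lean)),(s,0,0),p[3])
    for l in (2.41,1.2,0):
      ph=l-np.pi/6; g=np.array([30-75*np.cos(ph),-145,86+75*np.sin(ph)])
      q=kin.ik(C(g)+19*T.as_matrix()[:,2],T.as_rotvec());print("roll",s,lean,l,None if q is None else np.round(q,2))
# jar colour
im=viewer.read_camera("scene");i=viewer.camera_info("scene")
for w in((573,-293,60),(602,-197,60)):
  u=np.array(i["camera_matrix"])@(np.array(i["R"])@np.array(w)+np.array(i["t"]));u=(u/u[2]).astype(int);print(w,u[:2],im[u[1],u[0]])
E
```

```text
[6.00215669e+02 9.27294706e+01 1.13588752e+00 8.49938091e-02] [[-4.8 -1.   0.4]
 [ 2.7 -5.9 -0.4]
 [-2.9  2.6 -0.2]
 [ 5.5  0.1  1.8]
 [ 0.6 -0.4 -1.5]
 [-1.5 -3.6  2. ]
 [ 3.1 -0.4 -1.3]
 [-3.8  2.5 -2.6]
 [ 3.6 -1.8  2.7]
 [-0.7  3.5  0. ]
 [-4.3 -0.1 -2. ]
 [ 2.3  3.1  0.8]]
tab 1 0 0 [ 0.08  0.39 -0.38  2.06  0.21  0.73  1.22]
tab 1 0 0.7 [ 0.1   0.3  -0.39  1.83  0.13  1.04  1.32]
tab 1 0 1.36 [ 0.07  0.45 -0.38  1.47  0.17  1.25  1.33]
tab 1 0.3 0 [-0.01  0.27 -0.29  2.27  0.41  0.34  1.  ]
tab 1 0.3 0.7 [ 0.06  0.15 -0.34  2.04  0.17  0.67  1.27]
tab 1 0.3 1.36 [ 0.07  0.29 -0.35  1.72  0.19  0.86  1.3 ]
tab 1 0.5 0 [-0.09  0.24 -0.23  2.41  1.54  0.16 -0.14]
tab 1 0.5 0.7 [-0.04  0.07 -0.25  2.19  0.28  0.4   1.15]
tab 1 0.5 1.36 [ 0.03  0.2  -0.29  1.88  0.25  0.59  1.23]
tab -1 0 0 [-0.43  0.36  0.23  2.09 -0.12  0.71 -1.61]
tab -1 0 0.7 [-0.43  0.26  0.24  1.86 -0.07  1.02 -1.64]
tab -1 0 1.36 [-0.4   0.42  0.27  1.51 -0.12  1.24 -1.59]
tab -1 0.3 0 [-0.53  0.25  0.28  2.3  -0.06  0.3  -1.69]
tab -1 0.3 0.7 [-0.42  0.12  0.18  2.07  0.04  0.66 -1.76]
tab -1 0.3 1.36 [-0.42
[... 270 characters left out ...]
1.74 -0.43  1.02  0.6 ]
roll 1 0.5 0 [ 0.44  0.73 -0.22  1.77 -0.42  0.88  0.66]
roll 1 0.65 2.41 [ 0.42  0.74 -0.21  1.49 -0.5   1.2   0.59]
roll 1 0.65 1.2 [ 0.5   0.67 -0.23  1.7  -0.51  1.1   0.69]
roll 1 0.65 0 [ 0.52  0.79 -0.25  1.73 -0.51  0.98  0.76]
roll -1 0.5 2.41 [-0.11  0.72  0.53  1.56 -0.83  1.31 -2.34]
roll -1 0.5 1.2 [-0.1   0.64  0.52  1.78 -0.82  1.2  -2.23]
roll -1 0.5 0 [-0.05  0.75  0.45  1.81 -0.89  1.09 -2.12]
roll -1 0.65 2.41 [-0.04  0.77  0.51  1.53 -0.93  1.42 -2.26]
roll -1 0.65 1.2 [-0.03  0.7   0.5   1.74 -0.9   1.33 -2.14]
roll -1 0.65 0 [ 0.02  0.81  0.44  1.77 -0.97  1.23 -2.03]
(573, -293, 60) [303 252] [ 60  78 125]
(602, -197, 60) [278 228] [180  99  56]
```

```bash
cat >> h.py <<'E'
P=np.array([600.2,92.7,0.5,.085])
def C(q,p=P): return Rn.from_euler('z',p[3]).apply(q)+p[:3]
def lidpt(a,r=202.): return np.array([85-r*np.cos(a)+7*np.sin(a),0,116+r*np.sin(a)+7*np.cos(a)])
E
python3 - <<'E'
from h import *
T=tool((0,0,-1),(0,1,0),P[3]);z=T.as_matrix()[:,2]
g=C(lidpt(0));robot.movep(g+19*z+[0,0,70],T.as_rotvec())
a=snap("wrist","w1.png");print(g,find("lid_tab","wrist"),find("lid_hinge","wrist"))
print(robot.observe()["t"])
E
```

```text
[483.62240808  82.76697111 123.5       ] [(0.74, array([489.4,  82.3, 123.6]))] []
2.4167
```

View pics/w1.png

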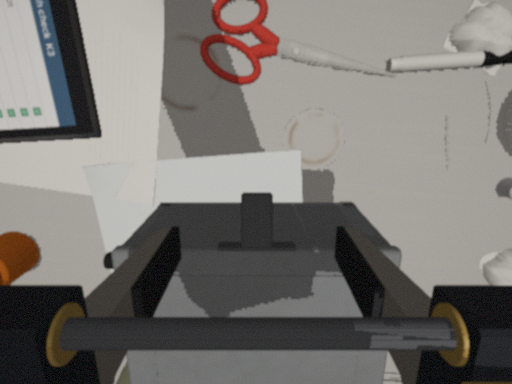

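The picture shows the dark tab pointing up in the image, with its tip edge at about (257,193) and its base near row 243. I'll check this against the model.

```bash
python3 - <<'E'
from h import *
i=viewer.camera_info("wrist");K=np.array(i["camera_matrix"]);R=np.array(i["R"]);t=np.array(i["t"])
for q in((-132,-12,128),(-132,12,128),(-87,-112,130),(-87,112,130),(-132,0,118)):
  u=K@(R@C(q)+t);print(q,np.round(u[:2]/u[2],1))
def ray(uv,h):
  d=R.T@np.linalg.solve(K,[*uv,1]);o=-R.T@t;return o+d*(h-o[2])/d[2]
for uv in((242,193),(272,193)): print(ray(uv,128))
E
```

```text
(-132, -12, 128) [241.  193.7]
(-132, 12, 128) [274.5 193.6]
(-87, -112, 130) [108.8 252.1]
(-87, 112, 130) [407.1 251.5]
(-132, 0, 118) [257.8 189.8]
[469.29988499  70.18208677 128.        ]
[467.5164089   91.62677852 128.        ]
```

```bash
python3 - <<'E'
from h import *
T=tool((0,0,-1),(0,1,0),P[3]);z=T.as_matrix()[:,2]
tcp=lambda a:C(lidpt(a))+19*z
grip(.6); robot.servo_line(tcp(0),feed=120); grip(0,25)
o=robot.observe();print(o["t"],o["grip_width"],o["grip_force"],o["contact_force"])
for a in np.linspace(0,1.355,15)[1:]:
    robot.servo_line(tcp(a),feed=130)
    o=robot.observe();print(round(a,2),round(o["t"],1),round(o["grip_width"],2),np.round(o["contact_force"],1))
    if np.linalg.norm(o["contact_force"])>45: print("high");break
snap("scene","s2.png");snap("side","s2b.png")
print(find("roller_mid","side"),find("lid_tab","side"))
E
```

```text
4.4167 0.2551492174639315 24.995834827423096 [-0.55223321 -3.76755626  3.96360974]
0.1 4.7 0.26 [ 1.2 -4.6 -1.8]
0.19 5.0 0.26 [ 1.3 -4.7 -3. ]
0.29 5.3 0.26 [ 1.6 -6.  -2.2]
0.39 5.6 0.26 [ 0.8 -6.  -2.2]
0.48 5.9 0.26 [-0.5 -4.9 -0.9]
0.58 6.2 0.26 [-1.5 -5.  -0.2]
0.68 6.5 0.25 [-2.4 -5.2  0.8]
0.77 6.8 0.26 [-2.3 -6.3  1.6]
0.87 7.1 0.26 [-1.7 -6.8  3.1]
0.97 7.4 0.26 [-1.6 -5.1  2.4]
1.06 7.7 0.26 [-0.4 -6.2  2.5]
1.16 8.0 0.26 [-0.2 -6.   2. ]
1.26 8.3 0.26 [-0.4 -5.7  2.9]
1.36 8.6 0.26 [ 2.3 -4.6  0.8]
[(0.46, array([658.2, -46.2, 160.7]))] []
```

```bash
python3 - <<'E'
from h import *
T=tool((0,0,-1),(0,1,0),P[3]);z=T.as_matrix()[:,2]
grip(.6); robot.hold(.3)
p=np.array(robot.observe()["tcp_pos"]); robot.servo_line(p+[0,0,60],feed=150)
a=snap("side")
print(find("roller_mid","side"),find("lid_tab","side"),C((53.2,-141,157.3)),C(lidpt(1.35)))
cv2.imwrite("pics/s3.png",cv2.cvtColor(cv2.resize(a[60:330,100:400],None,fx=2,fy=2),cv2.COLOR_RGB2BGR))
snap("scene");print(find("roller_mid","scene"),find("lid_tab","scene"),find("jar","scene"));print(robot.observe()["t"])
E
```

```text
[(0.58, array([669.4, -44.5, 159. ]))] [(0.65, array([646.6,  98.3, 313.9]))] [665.17850396 -43.27438738 157.8       ] [647.61889475  96.74034123 315.12916509]
[(0.46, array([665.5, -43. , 157.7]))] [(0.89, array([649.6,  94.7, 317. ]))] [(0.79, array([ 5.711e+02, -2.914e+02, -2.000e-01])), (0.6, array([ 600.1, -196.9,    0.9]))]
10.6417
```

View pics/s3.png

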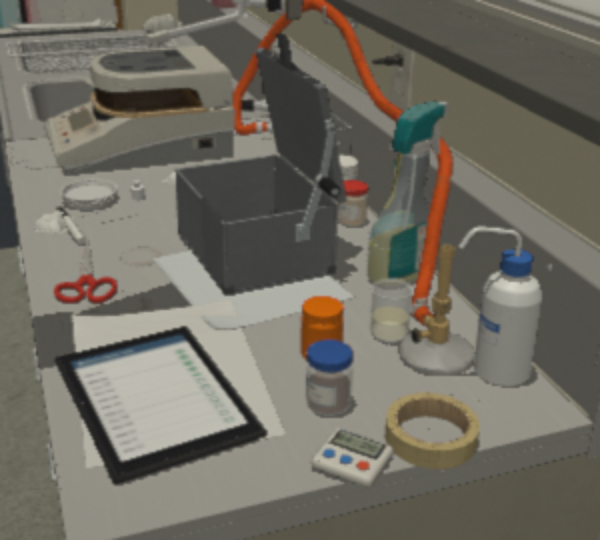

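```bash
python3 - <<'E'
from h import *
T=tool((0,0,-1),(0,1,0),P[3]);rv=T.as_rotvec()
robot.servo_line([530,40,340],feed=250)
grip(.8)
robot.movep([573,-292.5,150],rv)
snap("wrist","w4.png");print(find("jar","wrist"));print(robot.observe()["t"])
i=viewer.camera_info("wrist");K=np.array(i["camera_matrix"]);R=np.array(i["R"]);t=np.array(i["t"])
u=K@(R@np.array([573,-292.5,71])+t);print(u[:2]/u[2])
for m in viewer.silhouettes("jar","wrist"):
  ys,xs=np.where(m["mask"]);print(m["confidence"],xs.min(),xs.max(),ys.min(),ys.max())
E
```

```text
[(0.94, array([ 573.5, -293.9,   -1. ])), (0.8, array([ 599.6, -199.2,    1. ]))]
13.3167
[255.67672482 198.03856786]
0.69 319 391 189 260
0.66 225 284 153 224
```

View pics/w4.png

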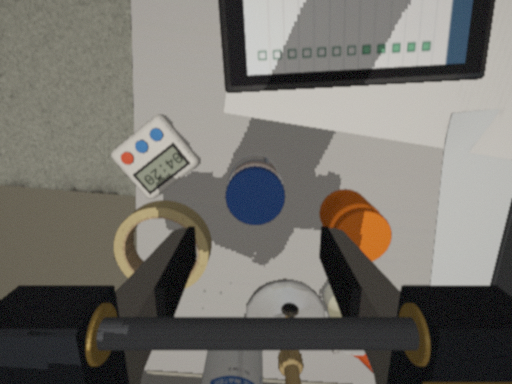

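```bash
python3 - <<'E'
from h import *
T=tool((0,0,-1),(0,1,0),P[3]);rv=T.as_rotvec()
robot.servo_line([572,-293,27],feed=100); grip(0,20)
o=robot.observe();print(o["grip_width"],o["grip_force"],o["contact_force"])
robot.servo_line([572,-293,240],feed=180)
g=C((-45,0,0));robot.servo_line([g[0],g[1],240],feed=230)
robot.servo_line([g[0],g[1],60],feed=150)
o=robot.observe();print(o["grip_width"],o["contact_force"])
for zz in np.arange(45,33,-1.5):
    robot.servo_line([g[0],g[1],zz],feed=30)
    f=robot.observe()["contact_force"];print(zz,np.round(f,1))
    if f[2]>o["contact_force"][2]+3: break
snap("scene");snap("side");print(find("jar","scene"),find("jar","side"),robot.observe()["t"])
E
```

```text
0.5493969317634572 20.002072576317005 [-0.12027072 -0.41709517  1.00246403]
0.551671190051531 [-0.36264806  0.35767638 -1.44030959]
45.0 [-0.   0.3 -1. ]
43.5 [ 0.2 -0.3 -1.6]
42.0 [ 0.7  0.5 -0.4]
40.5 [-0.1  0.3 -1.4]
39.0 [ 0.1 -0.1 -0.7]
37.5 [-0.6 -0.2 -1.2]
36.0 [-1.1  0.2  2.7]
[(0.71, array([ 604.1, -194.3,    3.2]))] [(0.59, array([ 6.002e+02, -1.952e+02, -3.000e-01]))] 22.0583
```

```bash
python3 - <<'E'
from h import *
grip(.8); p=np.array(robot.observe()["tcp_pos"])
robot.servo_line(p+[0,0,150],feed=150)
snap("wrist","w5.png");print(find("jar","wrist"),C((-45,0,9)),find("stay_pivot","wrist"),find("roller_mid","wrist"));print(robot.observe()["t"])
E
```

```text
[(0.64, array([ 600. , -196.4,    2.5]))] [555.36246465  88.87960427   9.5       ] [] []
23.925
```

View pics/w5.png

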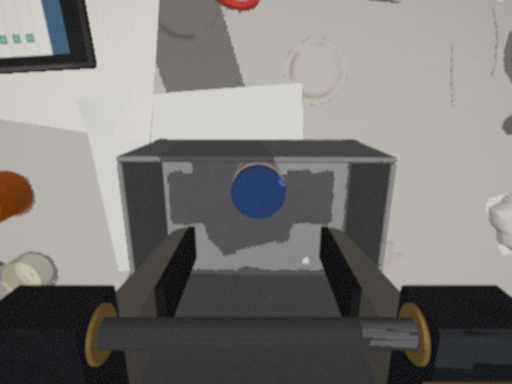

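The blue-capped jar stands upright in the chest at about (258,190). Before approaching the roller I'll check how close the spray bottle stands.

```bash
python3 - <<'E'
from h import *
a=snap("scene");b=snap("side")
im=np.vstack([cv2.resize(a[90:250,150:400],None,fx=2,fy=1.85),cv2.resize(b[90:250,150:400],None,fx=2,fy=1.85)])
im=im[:600];cv2.imwrite("pics/c6.png",cv2.cvtColor(im,cv2.COLOR_RGB2BGR))
i=viewer.camera_info("side");K=np.array(i["camera_matrix"]);R=np.array(i["R"]);t=np.array(i["t"])
def ray(uv,h):
  d=R.T@np.linalg.solve(K,[*uv,1]);o=-R.T@t;return o+d*(h-o[2])/d[2]
print(ray((297.5,199),0),ray((301,181),50),-R.T@t)
E
```

```text
[774.86337998 -44.3732969    0.        ] [788.57471853 -31.3407102   50.        ] [  267.67840539 -1025.49824816   588.14497537]
```

View pics/c6.png

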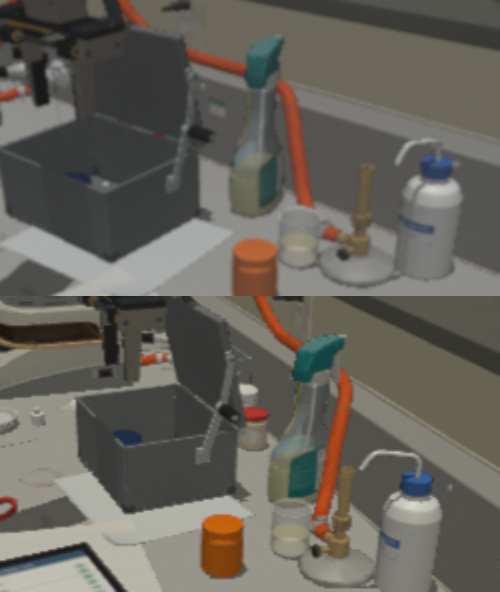

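```bash
cat >> h.py <<'E'
L=.55
TR=tool((0,np.sin(L),-np.cos(L)),(1,0,0),P[3]);ZR=TR.as_matrix()[:,2]
def rol(l,y=-146.,r=75.):
    ph=l-np.pi/6; return C((30-r*np.cos(ph),y,86+r*np.sin(ph)))+19*ZR
E
python3 - <<'E'
from h import *
p=np.array(robot.observe()["tcp_pos"])
robot.servo_line([p[0]-15,p[1],290],feed=200)
robot.servo_line([540,-190,310],feed=250)
grip(.55)
t=rol(2.41)-90*ZR;print(t)
robot.movep(t+[0,0,20],TR.as_rotvec())
robot.servo_line(t)
snap("wrist","w7.png");print(find("roller_mid","wrist"),find("stay_pivot","wrist"),C((53.2,-141,157.3)))
o=robot.observe();print(o["t"],o["contact_force"])
i=viewer.camera_info("wrist");K=np.array(i["camera_matrix"]);R=np.array(i["R"]);tt=np.array(i["t"])
for q in((53.2,-124,157.3),(53.2,-158,157.3)):
  u=K@(R@C(q)+tt);print(u[:2]/u[2])
E
```

```text
[668.83269236 -85.22640896 218.3249009 ]
[(0.75, array([668.9, -43.7, 155.2]))] [(0.71, array([646.3, -46.9,  87. ]))] [665.17850396 -43.27438738 157.8       ]
28.125 [ 0.65917467 -0.15677004 -1.0623237 ]
[256.36186124 177.53614261]
[256.35026347 218.09143147]
```

View pics/w7.png

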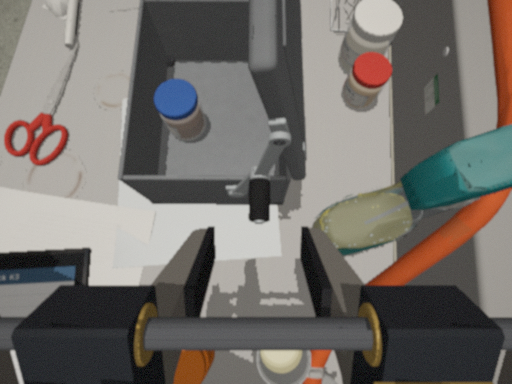

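```bash
python3 - <<'E'
from h import *
i=viewer.camera_info("wrist");K=np.array(i["camera_matrix"]);R=np.array(i["R"]);t=np.array(i["t"])
j=viewer.camera_info("side");K2=np.array(j["camera_matrix"]);R2=np.array(j["R"]);t2=np.array(j["t"])
def tri(u,v):
  A=cv2.triangulatePoints(K@np.c_[R,t],K2@np.c_[R2,t2],np.array(u,float),np.array(v,float)).ravel();return A[:3]/A[3]
# head/neck junction, head nozzle end (side crop -> pixels)
s=lambda x,y:(150+x/2,90+(y-296)/1.85)
print(tri((408,200),s(316,380)),tri((505,160),s(325,345)),tri((400,215),s(310,395)))
E
```

```text
[782.7332608  -48.43798018 193.39368225] [807.29692575 -30.45583261 239.64356043] [778.1850404 -52.7287577 173.5081837]
```

```bash
sed -i 's/86+r\*np.sin(ph)))+19\*ZR/86+r*np.sin(ph)))+19*ZR+[1.7,0,0]/' h.py; python3 - <<'E'
from h import *
t=rol(2.41)
for d in(45,15,0):
    robot.servo_line(t-d*ZR,feed=80)
    o=robot.observe();print(d,np.round(o["contact_force"],1))
    if np.linalg.norm(o["contact_force"])>8: raise SystemExit("contact")
grip(0,20);o=robot.observe();print(o["grip_width"],o["grip_force"],np.round(o["contact_force"],1),o["t"])
E
```

```text
45 [ 0.6  0.8 -0.6]
15 [ 0.   0.1 -0.7]
0 [-0.2  0.3  0. ]
0.1904147877771366 19.998880326747894 [-5.2 -1.3  2.7] 30.2917
```

```bash
python3 - <<'E'
from h import *
for l in np.linspace(2.41,0.0,25)[1:]:
    robot.servo_line(rol(l),feed=60)
    o=robot.observe();f=o["contact_force"];print(round(l,2),round(o["t"],1),round(o["grip_width"],3),np.round(f,1))
    if np.linalg.norm(f)>25 or not .15<o["grip_width"]<.25: print("stop");break
snap("side","s8.png");print(find("roller_mid","side"),find("lid_tab","side"))
E
```

```text
2.31 30.6 0.187 [ 1.4  0.5 -2.1]
2.21 30.8 0.192 [ 1.9 -0.3 -1.9]
2.11 31.1 0.187 [ 2.   0.  -1.3]
2.01 31.4 0.191 [ 1.6 -0.6  2. ]
1.91 31.7 0.188 [-0.3 -0.9  4.6]
1.81 31.9 0.191 [-1.  -1.3  5.3]
1.71 32.2 0.185 [-1.4 -1.2  7.1]
1.61 32.5 0.193 [-4.2 -2.3  7.1]
1.51 32.8 0.188 [-5.1 -1.9  6.1]
1.41 33.0 0.187 [-5.9 -1.4  5.1]
1.31 33.3 0.185 [-5.3 -1.5  3.4]
1.2 33.6 0.193 [-6.2 -1.3  2.5]
1.1 33.9 0.187 [-6.5 -2.1  1.5]
1.0 34.1 0.188 [-6.8 -1.  -0.1]
0.9 34.4 0.19 [-6.3 -1.7 -0.5]
0.8 34.7 0.191 [-7.4 -1.5 -0.7]
0.7 35.0 0.186 [-6.6 -0.9 -1.6]
0.6 35.2 0.19 [-7.1 -0.5 -2.5]
0.5 35.5 0.187 [-6.9  0.7 -2.1]
0.4 35.8 0.186 [-7.2 -0.6 -3.8]
0.3 36.1 0.19 [-6.6 -0.  -4.4]
0.2 36.3 0.189 [-7.1 -0.4 -3.3]
0.1 36.6 0.183 [-6.5 -0.2 -5.9]
0.0 36.9 0.189 [-9.2 -1.7 -1.2]
[(0.35, array([577.9, -50.7,  50.3]))] [(0.91, array([481.1,  84.3, 123.5]))]
```

```bash
python3 - <<'E'
from h import *
for l in(-.02,-.04,-.06):
    robot.servo_line(rol(l),feed=20)
    f=robot.observe()["contact_force"];print(l,np.round(f,1))
    if f[2]>6: break
grip(.5);p=np.array(robot.observe()["tcp_pos"])
robot.servo_line(p-30*ZR,feed=80);robot.servo_line(p-120*ZR+[-30,0,60],feed=200)
robot.servo_line(p-120*ZR+[-50,0,160],feed=200)
a=snap("side");print(find("roller_mid","side"),find("lid_tab","side"));b=snap("scene");print(find("roller_mid","scene"),find("lid_tab","scene"),find("beaker","scene"),find("timer","scene"))
cv2.imwrite("pics/s9.png",cv2.cvtColor(np.vstack([cv2.resize(a[60:300,130:380],None,fx=2,fy=1.2),cv2.resize(b[60:300,130:380],None,fx=2,fy=1.2)]),cv2.COLOR_RGB2BGR))
o=robot.observe();print(o["t"],o["contact_force"])
E
```

```text
-0.02 [-13.6  -3.2   6.6]
[(0.57, array([575.2, -51.5,  50. ]))] [(0.79, array([482.5,  84.4, 121.7]))]
[(0.69, array([602.5,  91.2,  -0. ])), (0.27, array([685.6, 102. , 116.5]))] [(0.63, array([483.9,  81.8, 120.8]))] [(0.65, array([ 701.2, -177.7,   -3.1]))] [(0.86, array([ 563.8, -395.7,    2.4]))]
40.3417 [ 0.17728447 -0.81760695  0.2833768 ]
```

View pics/s9.png

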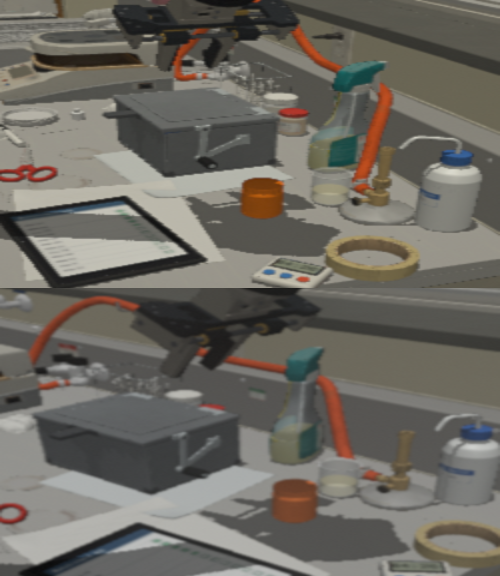

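The lid is shut flat, with the roller low at about (207,162) in the upper crop. The beaker and timer haven't moved, and the hand is clear of everything.

```bash
python3 -c "
from h import *
print(robot.job_done())"
```

```text
the job is handed in; nothing more can be done
None
```

I put the jar upright in the chest, broke the stay, lowered the lid gently until it was shut and handed the job in at about 40 s; the pictures show the beaker and timer where they were, but the hand-in returned no verdict.

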